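# Test the bedside power block and hold its outlet cover at the mark

### The job

Test the white power block on the bedside table: press its yellow test button so that the lever drops, then lift the lever back fully up. Then pull the spring-loaded outlet cover by its blue handle towards the block's front until its white line is level with the red pointer, and finish still holding it there. Do not shift the red pointer, and leave everything else on the table where it is.

Things in the scene. Friction and masses are not known exactly. Their poses are not given: they have to be found in the camera images.
- power_block: White bedside power block fixed to the glass table, 150 mm (its x) x 290 mm (its y) x 55 mm high. Origin: centre of its underside; +x points to its rear, away from the robot, +y to its left end (seen from the robot), z up. Its flat top (55 mm up) carries, from +y to -y: the trip lever, the yellow test button, the sliding black outlet cover. It turns up to 0.35 rad.
- button_top (a point): Centre of the top face of the yellow round test button (26 mm across) in a black collar (34 mm across, 4 mm high); at rest the top is 12 mm above the block's top. Pressed straight down, spring return.
- test_button (a joint): Travel of the test button: 0 out, 0.006 m fully in (about 5 N). Pressing it more than about 3.5 mm kicks the upright lever forward past vertical and it drops by its own weight in under a second.
- lever_bar (a point): Centre of the red round cross bar at the lever's end (14 mm diameter, 22 mm long along the block's y; can be pinched on its two end faces and turns freely there). It is 45 mm from the hinge axis. Hinge: parallel to the block's y, at block x = -0.040, y = 0.105, z = 0.061 m. Lever up: bar at block x = -0.027, z = 0.104. Lever dropped: bar at block x = -0.080, z = 0.081, overhanging the front edge.
- lever (a joint): Angle of the trip lever: 0 fully up (leaning 0.3 rad back from vertical to the block's +x, against its stop, where it rests by its weight); grows as it falls forward to the block's -x; 1.4 rad is dropped. It stays down until lifted; within 0.3 rad of 0 it falls to its up stop by itself.
- cover_handle (a point): Centre of the blue upright handle block on the outlet cover: 16 mm (block x) x 24 mm (block y) x 34 mm high, its foot 17 mm below this point on the black cover plate (75 x 60 mm), whose top lies 6 mm above the block's top. A white line runs across the cover, along the block's y, through the handle's centre. Two guide rails 6 mm high run 33 mm either side.
- cover (a joint): How far the cover is pulled towards the block's front (its -x): 0 shut, stop at 0.062 m. A spring pulls it shut: 3.6 N at 0, plus 120 N/m.
- marker_tip (a point): Tip of the red pointer on the block's top beside the cover, 34 mm towards the block's +y from the handle's centre line and 8 mm above the block's top (highest part of the pointer: 9 mm above the block's top). The cover is at the mark when its white line (and so the handle's centre) stands at the same block x as this point. Set anywhere from 25 to 48 mm in front of the shut position.
- glasses_rack: Clear acrylic rack with two pairs of glasses, 110 x 170 x 60 mm. Origin: centre of its underside, z up. Bystander, loose: leave in place.
- thermometer_case: Silver aluminium thermometer case, 28 x 135 x 18 mm. Origin: centre of its underside, z up. Bystander, loose: leave in place.
- comb: Purple plastic comb, 36 x 150 x 6 mm. Origin: centre of its underside, z up. Bystander, loose: leave in place.
- ring_dish: White ceramic ring dish, 90 mm across, 22 mm high. Origin: centre of its underside, z up. Bystander, loose: leave in place.
- vitamin_jar: Closed blue vitamin jar with white lid, 60 mm across, 95 mm high. Origin: centre of its underside, z up. Bystander, loose: leave in place.
- clock: Black bedside clock, 45 x 130 x 65 mm. Origin: centre of its underside, z up. Bystander, loose: leave in place.
- book: Blue book lying flat, 210 x 145 x 28 mm. Origin: centre of its underside, z up. Bystander, loose: leave in place.

How it is judged:
On the way, in this order (a step that is already met when the one before it is completed fails the run):
1. the test button is pressed in while the lever is up (value of joint test_button above 0.002 m and value of joint lever below 0.7 rad).
2. the lever has dropped (value of joint lever above 1.2 rad), for 0.1 s.
3. the lever is lifted back up, with the cover still shut (value of joint lever below 0.12 rad and value of joint cover below 0.01 m), for 0.2 s.
4. the cover is held at the mark by the gripper (x of cover_handle in the frame of marker_tip between -0.004 and 0.004 m and contact force between the fingers and cover above 2 N), for 0.5 s.
At the end, for the whole second after the job is handed in: The cover's white line is within 4 mm of the red pointer along the slide, standing still and held by the gripper (more than 2 N of contact); the lever is up (within 0.12 rad of its stop) and the test button is out (all of step 4 and value of joint lever below 0.12 rad and value of joint test_button below 0.001 m and velocity of joint cover between -0.01 and 0.01 m/s); the arm keeps its last pose, push and grip.
It fails at once if the red pointer is shifted by more than 4 mm (distance of marker_tip from where it was at the start of the episode above 0.004 m).
It fails at once if another thing on the table is moved by more than 20 mm (distance of any of glasses_rack, thermometer_case, comb, ring_dish, vitamin_jar, clock, book from where it was at the start of the episode above 0.02 m).
It also fails if it takes over 58 s, if anything falls off the work surface, if the arm or the gripper's body presses on something with over 40 N, if the wrist force passes 120 N, or if a joint passes its speed limit or range.

### The arm

A 6-joint arm with a two-finger parallel gripper is mounted at the origin on the work surface. World frame = base frame: x ahead of the robot, y to its left, z up, the work surface at z = 0. Lengths are in m, angles in rad, forces in N, time in s.
With the tool pointing down it reaches from about 0.3 to 0.775 m from the base axis. Payload 14.6 kg.
Tool frame: the origin (TCP) lies at the very end of the fingers, on their centre line; the grasp point (between the pads) lies 19 mm behind it; z points along the fingers, y is the line along which they close (so a half turn about z gives the same grasp; the last joint's range is limited). The gripper opens to 94 mm and grips with 3 to 60 N. Pads are 16 mm wide; open, the fingers measure 119 mm over their backs; the gripper's body (75 mm by 177 mm) begins 78 mm behind the grasp point.
Start: joints at [-1.185, 0.3, 1.521, -0, 1.321, -0.067], TCP at [0.241, -0.495, 0.205] pointing down, gripper open.
Joint ranges: [-3.03, 3.03], [-0.79, 2.21], [0.23, 2.52], [-1.04, 4.18], [0, 3.07], [-2.55, 2.55]. Speed limits (rad/s): [2.22, 2.22, 2.57, 3.14, 3.14, 3.14].

### API

Orientations are given as [roll, pitch, yaw] about the fixed x, y, z axes, in that order (R = Rz(yaw) Ry(pitch) Rx(roll)).
In Python, from station import ctrl gives the robot as it stands.
- The arm moves only by the tool move_arm, never from a script. Its argument "increments" is a list of rows, each a list of 7 numbers: the opening, from 0 (shut) to 1 (fully open), then the shift along the tool's x, y, z in units of 50 mm (1.0 is 50 mm), then the turn, a rotation vector about the tool's x, y, z in rad. In form: [[claw, tx, ty, tz, rx, ry, rz], ...]. A call has 1 to 20 rows; each row shifts and turns the commanded pose from where the row before left it, along the tool's axes as they then stand; what a row does not reach is not made up. A row lasts 1/10 s, in which the tool goes at most 50 mm and 8.59 degrees, less where a joint would pass 70% of its speed; a pose out of reach is approached as far as the arm can. A call is refused whole if a number of a shift passes 1 or a number of a turn 0.15, either way. A call with a gripper value outside its range is refused whole. The fingers move at their own pace and stop on an object; "force" is the grip in N (left out, the last holds). Time passes only in rows, so rows that do not move let the fingers close. It gives the time, the measured TCP pose, the force, the opening and the grip force at its end, in the units of the state.
- ctrl.get_obs(): the state, without advancing time (a new reading comes with each control period).
- ctrl.camera(name): name is "scene" or "top" or "wrist"; returns a dict with "color" (400x640x3 uint8, blue, green, red), "K" (3x3 intrinsics, pixels), "pose" (4x4, takes a point from camera to world coordinates); the wrist camera has in their place "tool_from_camera" (4x4, takes a point from camera to tool coordinates, whose origin is the TCP and whose axes are the flange's). Camera axes: x right, y down, z forward; pixel columns grow to the right and rows downward; lengths in m; the calibration is good to about 2 mm. A picture is of the moment at which its call begins: read the wrist's pose just before it. There is no depth.
- ctrl.hand_in(): hands the job in; it is judged then, once.
Trained networks look in a picture, given as the dict that the camera call returned (one of the last four; its "shot" number tells which), for a name from the list of things; names that differ only in an ending like _2 or _b are one class to them, and where a whole thing is asked for, a point or a joint stands for the part that bears it (a point fixed in the world has none). Each returns a list of dicts, best first, with "conf" (0 to 1); they miss things now and then, are a little off and sometimes report something else, mostly with a low value. They report only what shows in the picture. A call takes as long as a camera call.
- ctrl.cut_out(name, picture): "mask" (400x640 bool, what is visible of it) and "centre" ([row, column] in pixels, amid what is visible of it).
The state is a dict: "time_s": time; "qpos": joint angles; "joint_vel": joint speeds; "tau": joint torques, N m; "ee_pos": TCP position; "eef_rot": TCP orientation; "force": force on the tool from outside, world axes, zero at the start; "moment": the same for the moment, N m; "grip_width": finger opening in m; "grip_force": force on a finger pad.
Only numpy, scipy, OpenCV 4.12 (cv2) and the standard library are available. Lean on these libraries where they do the work, as an engineer would, in place of code of your own. Each camera call takes 0.05 s, during which the arm holds its last target. There are 200 camera calls.

## Working session

There is one attempt and no reset: what is moved stays moved. The work goes in short steps, Python scripts to look and compute and a tool call to move; the robot and the scene stay as the last step left them, time stands still between calls to the robot, and variables do not carry over. Pictures are saved under pics/ and viewed, at most 10 in all, crops included, and the job is handed in when it is done.

Besides the shell and the picture viewer there is one more tool, called after "Request:" as name(argument=value, ...), one argument or row to a line, values as JSON. move_arm: Moves the arm, as the interface text tells. Its arguments: {"type":"object","properties":{"increments":{"type":"array","items":{"type":"array","items":{"type":"number"}}},"force":{"type":"number"}},"required":["increments"]}

```bash
mkdir -p pics; cat > look.py <<'E'
import numpy as np, cv2, sys
from station import ctrl
E
python3 - <<'E'
from look import *
o=ctrl.get_obs(); print(o)
for n in ["scene","top"]:
    p=ctrl.camera(n); cv2.imwrite(f"pics/{n}0.png",p["color"]); print(n,p["K"].tolist(),np.round(p["pose"],4).tolist())
    for t in ["power_block","button_top","lever_bar","cover_handle","marker_tip"]:
        try:
            for d in ctrl.cut_out(t,p)[:2]: print(t,round(d["conf"],2),np.round(d["centre"],1),d["mask"].sum())
        except Exception as e: print(t,e)
E
```

```text
{'time_s': 0.0, 'qpos': array([-1.18462981e+00,  3.00458100e-01,  1.52155863e+00, -1.91630678e-05,
        1.32066308e+00, -6.66008787e-02]), 'joint_vel': array([0.00059346, 0.00067143, 0.00144939, 0.00216562, 0.00022046,
       0.00043755]), 'tau': array([ 5.79701482e-04, -5.31805301e+01, -3.52736807e+01,  7.08931102e-02,
        2.43788684e-02, -1.12987107e-04]), 'ee_pos': array([ 0.24050101, -0.49435923,  0.20490295]), 'eef_rot': array([-3.14050667e+00, -5.38317966e-05,  4.52772124e-01]), 'force': array([ 0.094359  , -0.47835492, -0.24334201]), 'moment': array([-0.00786081,  0.02872553,  0.01474628]), 'grip_force': 0.0, 'grip_width': 0.09388242407098966}
scene [[375.33342911381345, 0.0, 328.43171125191486], [0.0, 375.33342911381345, 199.4918438671655], [0.0, 0.0, 1.0]] [[-0.7006, 0.5359, -0.4712, 1.0989], [0.7134, 0.5153, -0.4749, 0.5252], [-0.0117, -0.6689, -0.7433, 0.9121], [0.0, 0.0, 0.0, 1.0]]
power_block 0.57 [204.3 333.6] 4173
button_top 0.5 [196.2 347.9] 52
lever_bar 0.48 [211.3 362.4] 57
cover_handle 0.62 [186.8 309.4] 342
marker_tip 0.22 [253.7 465.5] 586
top [[362.22010832373894, 0.0, 314.75529358439377], [0.0, 362.22010832373894, 197.44164431637492], [0.0, 0.0, 1.0]] [[-0.0343, -0.9793, 0.1993, 0.3953], [-0.9994, 0.0341, -0.0045, 0.0087], [-0.0024, -0.1993, -0.9799, 1.0732], [0.0, 0.0, 0.0, 1.0]]
power_block 0.78 [221.7 327.7] 5397
power_block 0.17 [193.7 468.3] 561
button_top 0.46 [224.5 311.3] 48
lever_bar 0.63 [221.4 284.8] 89
cover_handle 0.62 [211.9 357. ] 584
```

```bash
python3 - <<'E'
import cv2,numpy as np
a=cv2.imread("pics/top0.png");b=cv2.imread("pics/scene0.png")
A=cv2.resize(a[130:310,230:430],(800,720))[:600]
cv2.imwrite("pics/c1.png",cv2.resize(a[150:290,240:420],None,fx=4.2,fy=4.2,interpolation=cv2.INTER_CUBIC))
E
```

```text
(no output)
```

View pics/top0.png

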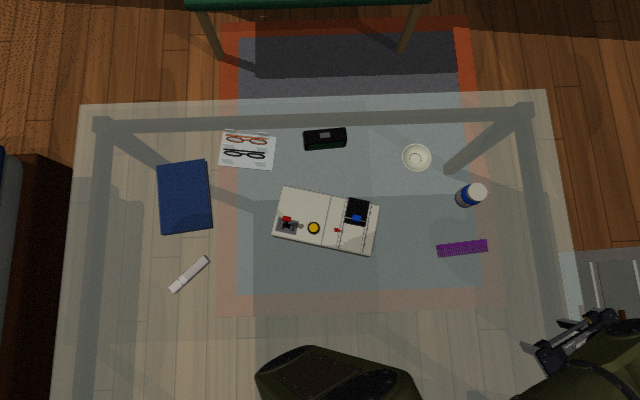

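View pics/scene0.png

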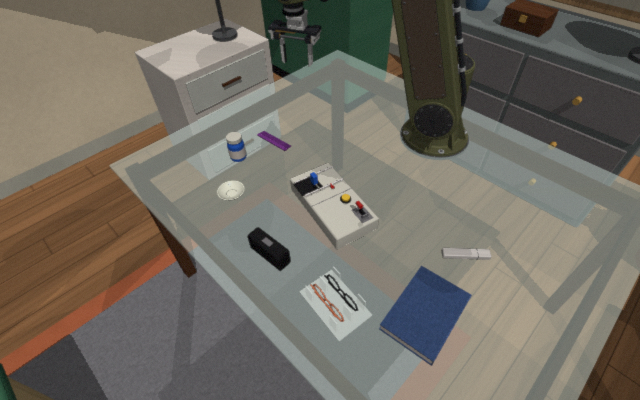

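View pics/c1.png

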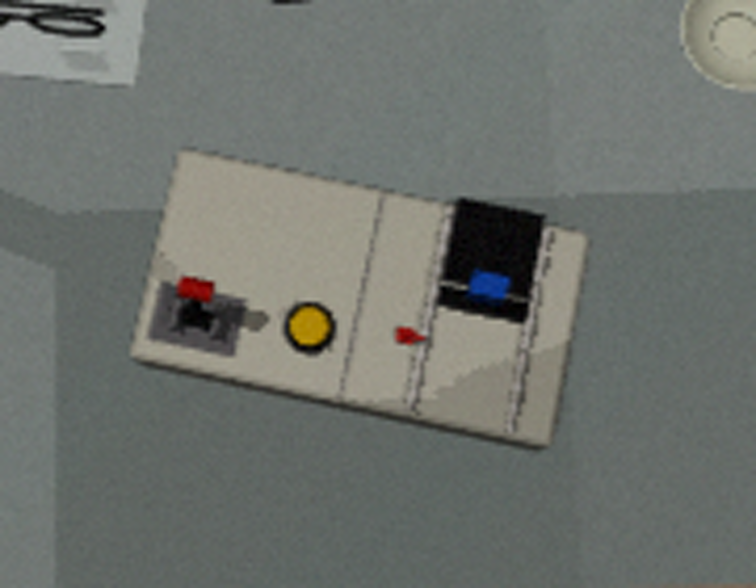

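The pictures show the block centred near (327,222) in the top view. From left to right it carries the red lever bar (287,219), the button (314,228), the pointer tip (341,230) and the blue handle (357,218). The cover is shut.

```bash
cat >> look.py <<'E'
from scipy.optimize import least_squares
def ray(P,T,uv,z):
    d=T[:3,:3]@np.linalg.inv(P["K"])@np.array([uv[0],uv[1],1.]); o=T[:3,3]
    return o+d*(z-o[2])/d[2]
def b2w(p,b):
    c,s=np.cos(p[2]),np.sin(p[2]); return np.array([p[0]+c*b[0]-s*b[1],p[1]+s*b[0]+c*b[1],b[2]])
def w2b(p,w):
    c,s=np.cos(p[2]),np.sin(p[2]); d=np.array(w)-[p[0],p[1],0]; return np.array([c*d[0]+s*d[1],-s*d[0]+c*d[1],d[2]])
def fit(pts,w,p0):
    r=lambda p:np.concatenate([(b2w(p,b)-q)[:2] for b,q in zip(pts,w)])
    s=least_squares(r,p0,loss="soft_l1",f_scale=.004); return s.x,s.fun
E
python3 - <<'E'
from look import *
P=ctrl.camera("top");T=np.array(P["pose"])
c=lambda x,y:(240+(x+.5)/4.2-.5,150+(y+.5)/4.2-.5)
px=[(180,152),(587,233),(549,437),(135,353),(197,289)]
B=[(.075,.145,.055),(.075,-.145,.055),(-.075,-.145,.055),(-.075,.145,.055),(-.027,.105,.107)]
W=[ray(P,T,c(*u),b[2]) for u,b in zip(px,B)]
p,f=fit(B,W,[.5,0,0]); print(p,np.round(f,4))
for n,u,z in [("button",(310,327),.067),("handle",(490,284),.095),("tip",(427,338),.063)]:
    w=ray(P,T,c(*u),z); print(n,w,w2b(p,w))
print(b2w(p,[0,0,0]),np.array(ctrl.camera("wrist")["tool_from_camera"]))
E
```

```text
[ 0.53816586 -0.02529492 -0.24229071] [ 0.0058  0.0015  0.0025 -0.0044 -0.0071 -0.0032 -0.0026  0.0051  0.0003
  0.001 ]
button [0.51471673 0.01069978 0.067     ] [-0.0314003   0.02931725  0.067     ]
handle [ 0.53533492 -0.10700236  0.095     ] [ 0.01685558 -0.08000006  0.095     ]
tip [ 0.50515904 -0.06683854  0.063     ] [-0.02207528 -0.0482494   0.063     ]
[ 0.53816586 -0.02529492  0.        ] [[-7.73973924e-04 -9.61196974e-01 -2.75861883e-01  8.04994719e-02]
 [ 9.99999212e-01 -1.01673194e-03  7.36986002e-04  8.15892884e-04]
 [-9.88866302e-04 -2.75861095e-01  9.61197003e-01 -1.79401109e-01]
 [ 0.00000000e+00  0.00000000e+00  0.00000000e+00  1.00000000e+00]]
```

Request:
move_arm(
  increments=[
    [0,0.62,-0.446,0,0,0,0],
    [0,0.62,-0.446,0,0,0,0],
    [0,0.62,-0.446,0,0,0,0],
    [0,0.62,-0.446,0,0,0,0],
    [0,0.62,-0.446,0,0,0,0],
    [0,0.62,-0.446,0,0,0,0],
    [0,0.62,-0.446,0,0,0,0],
    [0,0.62,-0.446,0,0,0,0],
    [0,0.62,-0.446,0,0,0,0],
    [0,0.62,-0.446,0,0,0,0],
    [0,0.62,-0.446,0,0,0,0],
    [0,0.62,-0.446,0,0,0,0],
    [0,0.62,-0.446,0,0,0,0],
    [0,0.62,-0.446,0,0,0,0],
    [0,0.62,-0.446,0,0,0,0],
    [0,0,0,0,0,0,0.139],
    [0,0,0,0,0,0,0.139],
    [0,0,0,0,0,0,0.139],
    [0,0,0,0,0,0,0.139],
    [0,0,0,0,0,0,0.139],
  ],
)

```text
time_s: 2.7
ee_pos: [0.5124, 0.0097, 0.2055]
eef_rot: [-3.142, -0.0, -0.248]
force: [-0.7, 0.3, 0.9]
grip_width: 0.0003
grip_force: 0.0
```

```bash
cat >> look.py <<'E'
from scipy.spatial.transform import Rotation as R
def tool(o):
    T=np.eye(4);T[:3,:3]=R.from_euler("xyz",o["eef_rot"]).as_matrix();T[:3,3]=o["ee_pos"];return T
def wrist(name=None):
    T=tool(ctrl.get_obs());P=ctrl.camera("wrist")
    if name: cv2.imwrite(f"pics/{name}.png",P["color"])
    return P,T@np.array(P["tool_from_camera"])
def colour(P,which):
    h=cv2.cvtColor(P["color"],cv2.COLOR_BGR2HSV);H,S,V=cv2.split(h)
    m={"red":((H<8)|(H>172)),"yellow":(H>18)&(H<35),"blue":(H>105)&(H<130)}[which]&(S>130)&(V>60)
    n,l,st,c=cv2.connectedComponentsWithStats(m.astype(np.uint8))
    return [(st[i].tolist(),c[i].round(1).tolist()) for i in range(1,n) if st[i][4]>40]
E
python3 - <<'E'
from look import *
P,T=wrist("w1");o=ctrl.get_obs();print(o["time_s"],o["ee_pos"],o["eef_rot"],o["qpos"],o["force"],P["K"][0])
for k in("red","yellow","blue"):print(k,colour(P,k))
E
```

```text
2.75 [0.51240729 0.00966582 0.20547042] [-3.14158172e+00 -2.83535267e-05 -2.56683494e-01] [-5.26170169e-02  2.16302510e-01  1.62599095e+00  5.15015753e-06
  1.29926921e+00  1.77486142e+00] [ 1.5112154   0.90081996 -0.11666293] [357.08187335   0.         320.4968321 ]
red [([378, 161, 21, 11, 166], [386.1, 166.2]), ([208, 175, 30, 18, 487], [222.6, 183.4])]
yellow [([302, 161, 28, 30, 650], [315.9, 175.9]), ([313, 315, 4, 72, 274], [314.5, 350.8]), ([325, 315, 5, 72, 279], [326.5, 350.8])]
blue [([426, 114, 42, 23, 871], [446.5, 124.9]), ([0, 156, 41, 80, 1655], [13.3, 203.3])]
```

View pics/w1.png

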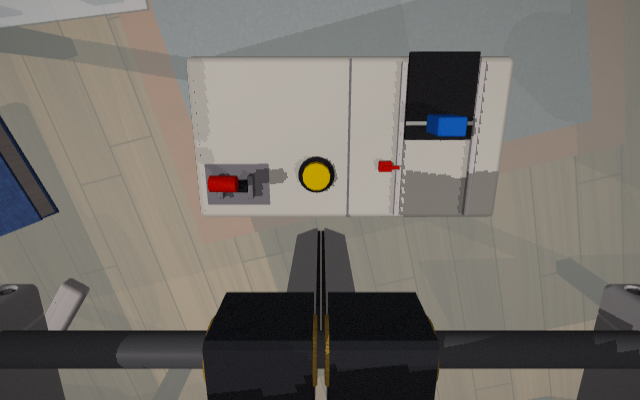

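The wrist view shows the block squarely, with top corners near (188,57), (512,57), (493,215) and (202,215). The button is at (316,176), the lever bar at (223,184), the pointer tip at (399,167) and the handle at (447,125).

```bash
python3 - <<'E'
from look import *
P,T=wrist();print(T[:3,3])
px=[(188,57.5),(512,57.5),(493.5,215.5),(202,215.5),(222.6,183.4)]
B=[(.075,.145,.055),(.075,-.145,.055),(-.075,-.145,.055),(-.075,.145,.055),(-.027,.105,.106)]
W=[ray(P,T,u,b[2]) for u,b in zip(px,B)]
p,f=fit(B,W,[.538,-.025,-.24]); print(p,np.round(f,4))
for n,u,z in [("button",(316.2,175.5),.067),("tip",(399,167.5),.063),("line L",(406,123.5),.061),("line R",(473,124),.061),("handle",(447,127.5),.095)]:
    w=ray(P,T,u,z); print(n,w,w2b(p,w))
o=ctrl.get_obs();print(o["eef_rot"],o["ee_pos"])
E
```

```text
[ 0.59061966 -0.01149259  0.3848738 ]
[ 0.54044526 -0.02581323 -0.25766592] [ 0.0035  0.003   0.0011 -0.0058 -0.0027 -0.0013 -0.0016  0.0032  0.
 -0.0003]
button [0.51943579 0.01106316 0.067     ] [-0.02971289  0.03030528  0.067     ]
tip [ 0.50643832 -0.06419018  0.063     ] [-0.02310491 -0.04577582  0.063     ]
line L [ 0.54371828 -0.07843381  0.061     ] [ 0.01657397 -0.05004939  0.061     ]
line R [ 0.52801981 -0.13630944  0.061     ] [ 0.01614185 -0.11001475  0.061     ]
handle [ 0.537147   -0.10262995  0.095     ] [ 0.01638538 -0.07512128  0.095     ]
[-3.14156888e+00 -4.48993459e-05 -2.44498177e-01] [0.51241483 0.00965488 0.20547471]
```

Request:
move_arm(
  increments=[
    [0,0.12,-0.03,0.5,0,0,0],
    [0,0,0,0.6,0,0,0],
    [0,0,0,0.6,0,0,0],
    [0,0,0,0.6,0,0,0],
    [0,0,0,0.2,0,0,0],
    [0,0,0,0.1,0,0,0],
    [0,0,0,0.1,0,0,0],
    [0,0,0,0.1,0,0,0],
    [0,0,0,0.1,0,0,0],
    [0,0,0,0,0,0,0],
  ],
)

```text
time_s: 3.8
ee_pos: [0.5193, 0.0096, 0.0613]
eef_rot: [-3.141, -0.002, -0.242]
force: [1.0, -0.3, 5.0]
grip_width: 0.0005
grip_force: 2.3
```

Request:
move_arm(
  increments=[
    [0,0,0,-0.4,0,0,0],
    [0,0,0,-0.8,0,0,0],
    [0,0,0,-0.8,0,0,0],
    [0,0,0,-0.8,0,0,0],
    [0,0,0,0,0,0,0],
    [0,0,0,0,0,0,0],
  ],
)

```text
time_s: 4.4
ee_pos: [0.5188, 0.0097, 0.2009]
eef_rot: [-3.141, -0.002, -0.242]
force: [-0.2, 0.6, -1.4]
grip_width: 0.0003
grip_force: 0.0
```

```bash
python3 - <<'E'
from look import *
P,T=wrist("w2");o=ctrl.get_obs();print(o["time_s"],o["ee_pos"],o["eef_rot"])
p=[.5404,-.0258,-.25]
for k in("red","yellow"):
  for s,c in colour(P,k): print(k,s,c, ray(P,T,c,.084), w2b(p,ray(P,T,c,.084)))
cv2.imwrite("pics/w2c.png",cv2.resize(P["color"][100:300,150:450],None,fx=2,fy=2))
E
```

```text
4.45 [0.51830289 0.00967968 0.19978287] [ 3.14153348e+00  5.76821191e-04 -2.42030059e-01]
red [381, 169, 21, 11, 171] [388.7, 174.2] [ 0.51708644 -0.05041788  0.084     ] [-0.01649824 -0.02962044  0.084     ]
red [221, 235, 27, 15, 388] [234.1, 242.1] [0.48903089 0.09625926 0.084     ] [-0.07997012  0.10555581  0.084     ]
yellow [304, 169, 28, 30, 668] [317.6, 183.8] [0.52344941 0.01033355 0.084     ] [-0.02536322  0.0308166   0.084     ]
yellow [313, 315, 4, 72, 276] [314.5, 350.9] [0.35891337 0.05461381 0.084     ] [-0.19573935  0.03301343  0.084     ]
yellow [325, 315, 5, 72, 285] [326.6, 350.9] [0.35603762 0.04301507 0.084     ] [-0.19565612  0.0210638   0.084     ]
```

View pics/w2c.png

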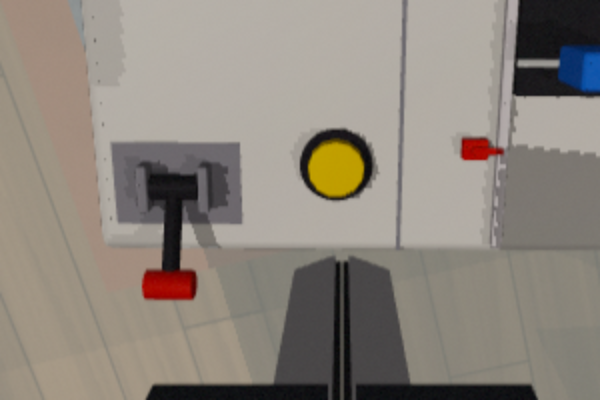

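Request:
move_arm(
  increments=[
    [0.55,-0.5,-0.77,0,0,0,0],
    [0.55,-0.494,-0.77,0,0,0,0],
    [0.55,0,0,0.5,0,0,0.008],
    [0.55,0,0,0.6,0,0,0],
    [0.55,0,0,0.6,0,0,0],
    [0.55,0,0,0.5,0,0,0],
    [0.55,0,0,0.24,0,0,0],
    [0.55,0,0,0.2,0,0,0],
    [0.55,0,0,0,0,0,0],
  ],
)

```text
time_s: 5.35
ee_pos: [0.4884, 0.0962, 0.0675]
eef_rot: [3.141, 0.002, -0.25]
force: [-0.4, -0.1, 0.6]
grip_width: 0.0512
grip_force: 0.0
```

```bash
python3 - <<'E'
from look import *
P,T=wrist("w3");o=ctrl.get_obs();print(o["time_s"],o["ee_pos"],o["eef_rot"],o["force"])
print(colour(P,"red"))
E
```

```text
5.4 [0.48888512 0.09632043 0.0684842 ] [ 3.14150360e+00  2.63902060e-04 -2.50260757e-01] [-0.78239281  0.12993663  0.34630014]
[([567, 126, 48, 20, 651], [586.2, 135.5]), ([296, 244, 45, 27, 1133], [318.3, 257.7])]
```

View pics/w3.png

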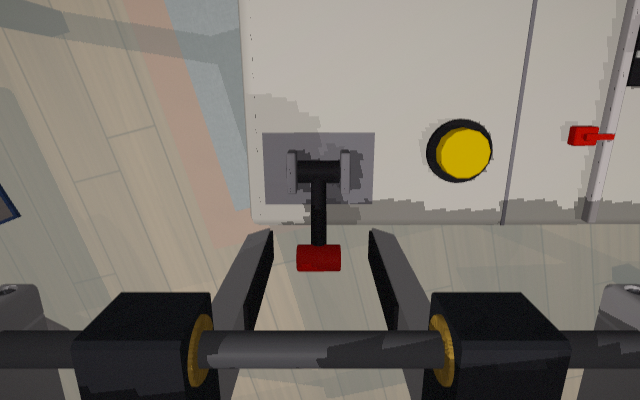

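The bar at (318,258) sits centred between the open fingers. I'll pinch it and lift along the arc.

Request:
move_arm(
  increments=[
    [0.1,0,0,0,0,0,0],
    [0.1,0,0,0,0,0,0],
    [0.1,0,0,0,0,0,0],
    [0.1,0,0,0,0,0,0],
    [0.1,0,0,0,0,0,0],
    [0.1,0,0,0,0,0,0],
  ],
  force=12,
)

```text
time_s: 6.0
ee_pos: [0.4891, 0.097, 0.0688]
eef_rot: [-3.14, -0.001, -0.25]
force: [0.3, 5.7, 1.1]
grip_width: 0.022
grip_force: 12.0
```

Request:
move_arm(
  increments=[
    [0.1,0.048,0,-0.076,0,0,0],
    [0.1,0.049,0,-0.075,0,0,0],
    [0.1,0.062,0,-0.065,0,0,0],
    [0.1,0.063,0,-0.064,0,0,0],
    [0.1,0.074,0,-0.051,0,0,0],
    [0.1,0.074,0,-0.05,0,0,0],
    [0.1,0.082,0,-0.035,0,0,0],
    [0.1,0.083,0,-0.035,0,0,0],
    [0.1,0.088,0,-0.018,0,0,0],
    [0.1,0.088,0,-0.018,0,0,0],
    [0.1,0.09,0,0,0,0,0],
    [0.1,0.09,0,0,0,0,0],
    [0.1,0.089,0,0.014,0,0,0],
    [0.1,0.04,0,0.01,0,0,0],
    [0.1,0,0,0,0,0,0],
  ],
)

```text
time_s: 7.5
ee_pos: [0.5389, 0.0845, 0.0922]
eef_rot: [-3.14, -0.001, -0.25]
force: [1.4, 5.0, 3.2]
grip_width: 0.0221
grip_force: 12.0
```

Request:
move_arm(
  increments=[
    [0.5,0,0,0,0,0,0],
    [0.5,0,0,0,0,0,0],
    [0.5,0,0,0,0,0,0],
    [0.5,0,0,-0.4,0,0,0],
    [0.5,0,0,-0.8,0,0,0],
    [0.5,0,0,-0.9,0,0,0],
    [0.5,0.2,0.8,0,0,0,0],
    [0.5,0.2,0.8,0,0,0,0],
    [0.5,0.2,0.8,0,0,0,0],
    [0.5,0.2,0.8,0,0,0,0],
    [0.5,0.09,0.53,0,0,0,0],
    [0.5,0,0,0,0,0,0],
    [0.5,0,0,0,0,0,0],
  ],
)

```text
time_s: 8.8
ee_pos: [0.535, -0.1081, 0.1965]
eef_rot: [-3.141, 0.0, -0.251]
force: [-0.8, -0.1, 0.2]
grip_width: 0.0473
grip_force: 0.0
```

```bash
python3 - <<'E'
from look import *
P,T=wrist("w4");o=ctrl.get_obs();print(o["time_s"],o["ee_pos"],o["eef_rot"],o["force"])
print(colour(P,"red"),colour(P,"blue"))
E
```

```text
8.85 [ 0.53513283 -0.10749618  0.19656186] [-3.14147232e+00  1.67822429e-04 -2.50189130e-01] [-0.42905362  0.21081451  0.34746477]
[([263, 216, 19, 10, 151], [270.4, 220.8]), ([76, 239, 36, 16, 535], [93.3, 246.5])] [([614, 0, 26, 53, 436], [621.9, 27.0]), ([303, 173, 29, 26, 732], [317.0, 185.6])]
```

View pics/w4.png

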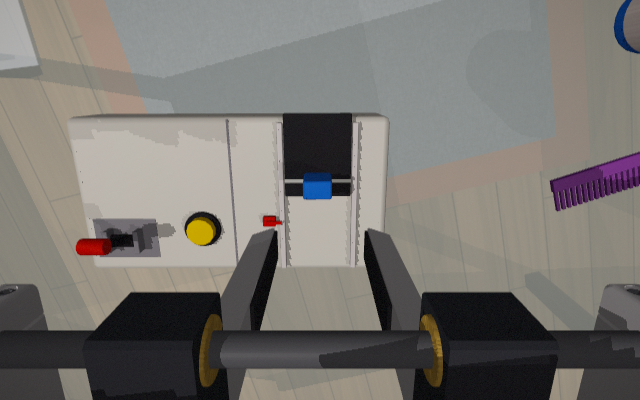

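The lever is back up at (93,247). The handle is at (317,186) and the pointer tip near (282,222), with the cover still shut. Next I'll measure the white line and the tip.

```bash
python3 - <<'E'
from look import *
P,T=wrist();im=P["color"].astype(int)
g=im.sum(2)
for c in(290,294,298,336,340,344,347): print(c,g[168:202,c].tolist())
r=im[:,:,2]-im[:,:,:2].max(2)
print(r[214:229,260:292])
E
```

```text
290 [81, 76, 82, 76, 74, 73, 78, 74, 75, 80, 80, 382, 473, 483, 385, 198, 79, 88, 85, 90, 91, 82, 79, 86, 84, 84, 85, 84, 382, 515, 542, 541, 539, 545]
294 [71, 68, 68, 75, 72, 67, 78, 74, 71, 76, 76, 376, 466, 476, 370, 187, 73, 75, 83, 75, 79, 76, 85, 79, 85, 80, 83, 91, 388, 516, 541, 541, 542, 542]
298 [76, 75, 79, 66, 74, 67, 70, 65, 69, 75, 74, 384, 465, 480, 375, 181, 74, 85, 87, 84, 84, 79, 73, 71, 82, 89, 88, 79, 488, 541, 542, 542, 541, 541]
336 [92, 83, 88, 75, 94, 89, 71, 48, 56, 62, 50, 319, 367, 366, 235, 82, 45, 54, 56, 39, 40, 61, 62, 51, 59, 67, 83, 77, 484, 541, 541, 539, 539, 539]
340 [86, 87, 87, 92, 63, 58, 48, 52, 56, 35, 46, 325, 363, 365, 237, 85, 71, 63, 52, 38, 38, 57, 56, 43, 69, 80, 79, 67, 487, 541, 539, 540, 540, 542]
344 [85, 86, 88, 77, 79, 81, 82, 71, 45, 48, 80, 322, 362, 360, 242, 86, 59, 49, 50, 62, 43, 56, 55, 36, 84, 86, 70, 77, 485, 542, 540, 539, 541, 540]
347 [77, 83, 86, 83, 84, 68, 60, 54, 55, 57, 84, 324, 364, 363, 229, 86, 35, 63, 48, 61, 45, 58, 60, 48, 58, 53, 80, 83, 437, 526, 539, 541, 542, 506]
[[  5   5   5   5   5   6   5   5   5   
[... 1255 characters left out ...]
7   7   6   3   3   3   5   4   5]
 [  6   5   5  36 177 172 174 171 173 175 164 174 176 175 169 169  95  54
   54  53  56  67  17   7   7   7   3   3   3   4   5   4]
 [  6   5   6  20 170 177 175 175 168 174 177 178 178 178 172 159  25  13
   13  13  14  12   7   9   7   7   4   3   3   5   5   4]
 [  5   5   5   8  45  75  75  74  74  72  73  73  73  73  71  67   7   6
    6   5   6   6   8   8   9   6   4   4   3   3   4   5]
 [  6   5   6   5  10  14  13  12  13  14  12  13  15  15  15  12   5   4
    5   5   6   7   8   8   8   8   4   4   4   4   5   6]
 [  5   7   7   6   6   6   6   7   6   5   4   4   4   4   5   6   5   5
    6   6   5   7   7   7   8   7   5   5   4   5   5   5]]
```

```bash
python3 - <<'E'
from look import *
P,T=wrist();p=[.5404,-.0258,-.25];o=ctrl.get_obs();print(o["ee_pos"],o["eef_rot"])
L=ray(P,T,(294,180.7),.0612);Rr=ray(P,T,(342,180.5),.0612);t=ray(P,T,(281.5,222.4),.063)
h=ray(P,T,(317.3,184),.095)
print(L,Rr,t,h)
for w in(L,Rr,t,h,o["ee_pos"]):print(w2b(p,w))
e=w2b(p,ray(P,T,(290,196),.061));print(e)
E
```

```text
[ 0.53525059 -0.10703703  0.196623  ] [-3.14152995e+00  4.56044485e-05 -2.49038172e-01]
[ 0.54318453 -0.08517727  0.0612    ] [ 0.53256662 -0.12745018  0.0612    ] [ 0.50781493 -0.06338592  0.063     ] [ 0.54338985 -0.10735854  0.095     ]
[ 0.01738814 -0.05684247  0.0612    ]
[ 0.0175588  -0.10042813  0.0612    ]
[-0.02227318 -0.04447915  0.063     ]
[ 0.02307481 -0.07828338  0.095     ]
[ 0.01510903 -0.07998556  0.196623  ]
[ 0.00284086 -0.05284896  0.061     ]
```

Request:
move_arm(
  increments=[
    [0.5,0.045,0,0.5,0,0,0],
    [0.5,0,0,0.6,0,0,0],
    [0.5,0,0,0.6,0,0,0],
    [0.5,0,0,0.5,0,0,0],
    [0.5,0,0,0.2,0,0,0],
    [0.5,0,0,0.15,0,0,0],
    [0.5,0,0,0,0,0,0],
    [0.1,0,0,0,0,0,0],
    [0.1,0,0,0,0,0,0],
    [0.1,0,0,0,0,0,0],
    [0.1,0,0,0,0,0,0],
    [0.1,0,0,0,0,0,0],
    [0.1,0,0,0,0,0,0],
  ],
  force=40,
)

```text
time_s: 10.25
ee_pos: [0.5384, -0.1063, 0.07]
eef_rot: [-3.138, -0.002, -0.25]
force: [3.8, 18.2, 3.4]
grip_width: 0.0237
grip_force: 40.0
```

Request:
move_arm(
  increments=[
    [0.1,0,-0.02,0,0,0,0],
    [0.1,-0.08,0,0,0,0,0],
    [0.1,-0.12,0,0,0,0,0],
    [0.1,-0.12,0,0,0,0,0],
    [0.1,-0.12,0,0,0,0,0],
    [0.1,-0.12,0,0,0,0,0],
    [0.1,-0.12,0,0,0,0,0],
    [0.1,-0.08,0,0,0,0,0],
    [0.1,-0.03,0,0,0,0,0],
    [0.1,0,0,0,0,0,0],
    [0.1,0,0,0,0,0,0],
  ],
)

```text
time_s: 11.35
ee_pos: [0.501, -0.0967, 0.07]
eef_rot: [-3.139, -0.004, -0.25]
force: [10.7, 11.0, -2.9]
grip_width: 0.0238
grip_force: 40.0
```

```bash
python3 - <<'E'
from look import *
P,T=wrist("w5");o=ctrl.get_obs();p=[.5404,-.0258,-.25];print(o["time_s"],o["ee_pos"],o["eef_rot"],o["force"],w2b(p,o["ee_pos"]))
print(colour(P,"red"),colour(P,"blue"))
S=ctrl.camera("scene");cv2.imwrite("pics/s5.png",S["color"])
a=cv2.resize(P["color"][120:320,200:440],None,fx=3,fy=3,interpolation=cv2.INTER_CUBIC)
cv2.imwrite("pics/w5c.png",a)
E
```

```text
11.4 [ 0.50101975 -0.09676436  0.06999969] [-3.13929705 -0.00403519 -0.25010685] [11.12605298 10.48299052 -2.30892443] [-0.02059915 -0.07850108  0.06999969]
[([230, 231, 31, 18, 439], [242.5, 239.8])] [([296, 227, 49, 53, 2438], [320.2, 254.0])]
```

View pics/w5c.png

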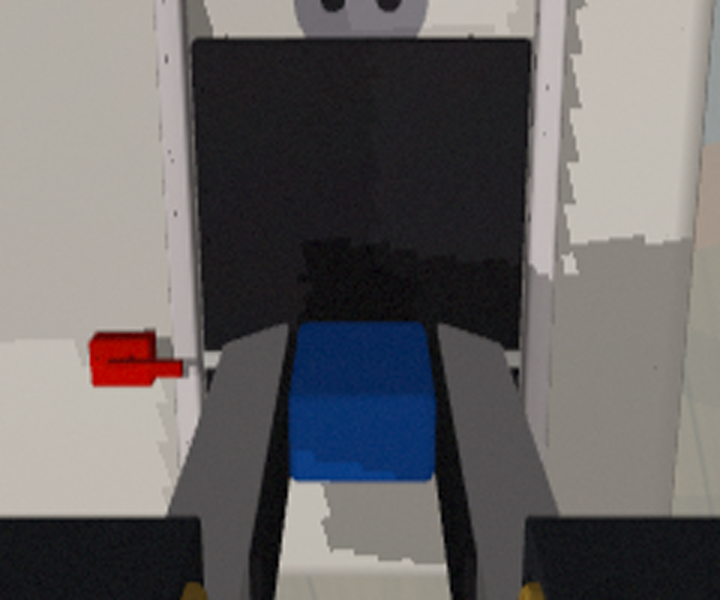

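The line shows at crop row ~359 and the tip at ~367, so they're nearly level. I'll compute the exact offset.

```bash
python3 - <<'E'
from look import *
P,T=wrist();p=[.5404,-.0258,-.25];im=P["color"].astype(int);g=im.sum(2)
for c in(269,270,271,371,372): print(c,g[230:250,c].tolist())
r=im[:,:,2]-im[:,:,:2].max(2);print(r[234:250,252:264])
def row(c,lo=232,hi=246):
    v=np.clip(g[lo:hi,c]-150,0,None);return (v*np.arange(lo,hi)).sum()/v.sum()
l=[w2b(p,ray(P,T,(c,row(c)),.0612))[0] for c in(270,271,371)]
q=np.clip(r[230:250,256:260],0,None).astype(float);tr=(q*np.arange(230,250)[:,None])[q>60].sum()/q[q>60].sum()
print(l,tr,w2b(p,ray(P,T,(259,tr),.063)))
E
```

```text
269 [78, 78, 90, 74, 64, 84, 114, 407, 492, 506, 506, 504, 344, 132, 71, 71, 83, 89, 88, 105]
270 [81, 84, 77, 78, 80, 80, 122, 402, 494, 507, 507, 504, 340, 125, 77, 79, 108, 178, 233, 254]
271 [81, 71, 76, 79, 72, 77, 113, 403, 493, 506, 504, 504, 343, 144, 179, 239, 245, 253, 243, 249]
371 [54, 54, 53, 49, 56, 66, 139, 343, 384, 381, 384, 387, 227, 47, 63, 33, 113, 147, 229, 248]
372 [50, 64, 43, 51, 58, 63, 126, 346, 385, 382, 383, 385, 228, 57, 61, 105, 125, 126, 117, 178]
[[  4   5   4   5   4   6   8   7   7   8   7   6]
 [  4   5   5   6   4   6   7   7   7   7   8   6]
 [ 13   3   4   3   4   4   7   8   7   7   7   6]
 [ 18   6   4   5   5   4   8   9   7   7   8   7]
 [ 18   5   5   5   5   3   8   8   8   7   9   7]
 [ 42  33  33  35  34  35  28  27  21   6   7   6]
 [ 72  70  70  73  73  79  69  69  58   5   6   5]
 [141 151 149 145 147 151 153 146  85   6   5   5]
 [167 157 162 167 165 160 160 165  93   5   6   6]
 [160 161 157 162 163 158 166 159  92  16   6   8]
 [156 156 154 157 160 155 164 164 111   9   6   8]
 [155 164 161 164 159 158 163 161  97   6   7   7]
 [ 17  21  21  22  21  21  22  20  14   6   9   7]
 [  5   4   4   6   5   5   7   7   8   6   8   8]
 [  5   5   6   4   6   6   7   7   7   7   8   8]
 [  5   4   4   5   5   5   6   7   7   7   7   8]]
[np.float64(-0.021044729193219265), np.float64(-0.0212427152534765), np.float64(-0.020960749056402907)] 242.77242572829536 [-0.02231588 -0.04438143  0.063     ]
```

Request:
move_arm(
  increments=[
    [0.1,-0.018,0,0,0,0,0],
    [0.1,0,0,0,0,0,0],
    [0.1,0,0,0,0,0,0],
    [0.1,0,0,0,0,0,0],
    [0.1,0,0,0,0,0,0],
    [0.1,0,0,0,0,0,0],
    [0.1,0,0,0,0,0,0],
    [0.1,0,0,0,0,0,0],
  ],
)

```text
time_s: 12.3
ee_pos: [0.5002, -0.0966, 0.07]
eef_rot: [-3.139, -0.004, -0.25]
force: [10.5, 10.2, -2.2]
grip_width: 0.0238
grip_force: 40.0
```

```bash
python3 - <<'E'
from look import *
o=ctrl.get_obs();print(o["ee_pos"],o["grip_force"],w2b([.5404,-.0258,-.25],o["ee_pos"]))
P=ctrl.camera("scene");cv2.imwrite("pics/s6.png",cv2.resize(P["color"][150:260,270:400],None,fx=5,fy=5,interpolation=cv2.INTER_CUBIC))
E
```

```text
[ 0.50019508 -0.09655868  0.07001954] 40.00041425228119 [-0.02144907 -0.07850582  0.07001954]
```

View pics/s6.png

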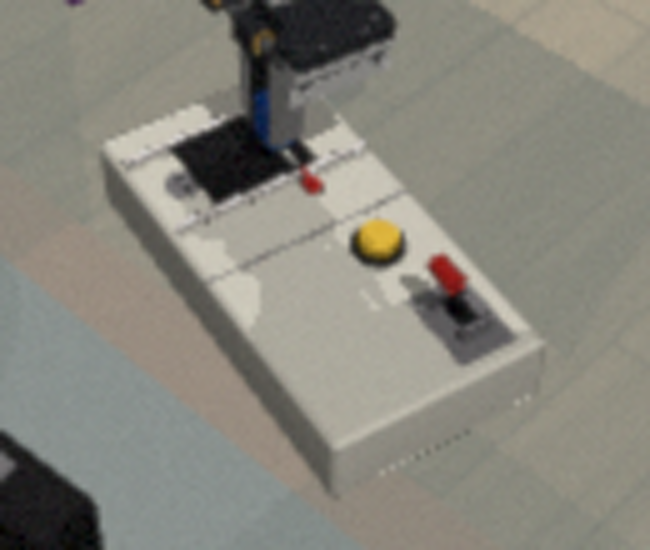

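The crop shows the lever up at (447,272), the button out at (380,240), and the cover held with the pointer beside its line at (311,181).

```bash
python3 -c "
from station import ctrl
print(ctrl.hand_in())"
```

```text
the job is handed in; nothing more can be done
None
```

I pressed the test button so the lever dropped, lifted the lever back fully up, and pulled the cover to within about 0.5 mm of the red pointer by my measurements. The gripper was still holding it at 40 N when I handed the job in at about 12 s; no verdict came back.

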